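# Free a bar from a left-hand screw clamp and put it away

## Robot

A 7-joint arm with a two-finger parallel gripper is mounted at the origin on a cart in front of the work surface, level with it; the furniture and walls round the work are solid. World frame = base frame: x ahead of the robot, y to its left, z up, the work surface at z = 0. Lengths are in m, angles in rad, forces in N, time in s.
With the tool pointing down it reaches from about 0.425 to 0.95 m from the base axis. Payload 4.7 kg.
Tool frame: the origin (TCP) lies at the very end of the fingers, on their centre line; the grasp point (between the pads) lies 19 mm behind it (r.grip_depth is the z of the grasp point in the tool frame, in m); z points along the fingers, y is the line along which they close (so a half turn about z gives the same grasp; the last joint's range is limited). The gripper opens to 85 mm and grips with 20 to 120 N. Pads are 22 mm wide; open, the fingers measure 114 mm over their backs; the gripper's body (76 mm by 85 mm) begins 54 mm behind the grasp point. The pads swing forward as they close: fully open they stand 13 mm farther back than shut.
Start: joints at [-1.2, 0.469, -0.049, 1.532, 0.024, 1.141, -0.082], TCP at [0.263, 0.622, 0.231] pointing down, gripper open.
Joint ranges: [-2.59, 2.59], [-0.33, 1.99], [-1.39, 1.29], [0.1, 2.45], [-1.04, 4.18], [0.21, 1.99], [-2.66, 2.66]. Speed limits (rad/s): [2.57, 2.57, 3.14, 3.14, 3.14, 3.14, 3.14].

## Interface

Orientations are given as a rotation vector (axis times angle).
In Python, from rig import r gives the robot as it stands.
- The arm moves only by the tool move_arm, never from a script. Its argument "steps" is a list of rows, each a list of 3 entries, a list of its own where there are three numbers: the shift along the world's x, y, z in mm, then the turn, a rotation vector about the world's x, y, z in rad, then the closure, from 0 (fully open) to 1 (shut). A call has 1 to 5 rows; each row is the pose to reach, as a shift and turn from the pose commanded when the call began; what a row does not reach only later rows make up. A row lasts 1/8 s, in which the tool goes at most 62.5 mm and 10.7 degrees, less where a joint would pass 70% of its speed; a pose out of reach is approached as far as the arm can. A call with a gripper value outside its range is refused whole. The fingers move at their own pace and stop on an object; the grip force is fixed at half the most. Time passes only in rows, so rows that repeat a pose let the fingers close. It gives the time, the measured TCP pose, the force, the opening and the grip force at its end, in the units of the state.
- r.state(): the state, without advancing time (a new reading comes with each control period).
- r.snapshot(name): name is "scene" or "top"; returns a dict with "frame" (480x640x3 uint8, red, green, blue), "K" (3x3 intrinsics, pixels), "D" ([k1, k2, p1, p2, k3] as OpenCV has them; the pictures are not rectified), "R" (3x3) and "t" (3): a world point X has camera coordinates R X + t. Camera axes: x right, y down, z forward; pixel columns grow to the right and rows downward; lengths in m; the calibration is good to about 2 mm. A picture is of the moment at which its call begins. There is no depth.
- r.sign_off(): hands the job in; it is judged then, once.
The state is a dict: "t": time; "joint_pos": joint angles; "qvel": joint speeds; "tau": joint torques, N m; "tool_pos": TCP position; "tcp_rot": TCP orientation; "wrist_force": force on the tool from outside, world axes, zero at the start; "ft_torque": the same for the moment, N m; "gripper_width": finger opening in m; "grip_force": force on a finger pad.
Only numpy, scipy, OpenCV 4.12 (cv2) and the standard library are available. Lean on these libraries where they do the work, as an engineer would, in place of code of your own. Each camera call takes 0.05 s, during which the arm holds its last target. There are 200 camera calls.

## Task

The notched aluminium bar is held in the bridge clamp, whose wing knob has a left-hand thread: loosen the knob by turning it clockwise (seen from above) nearly half a turn, almost to its stop, then draw the bar out by its long free end, lay it flat on the open bench beside the clamp and let go of it. Then take the bar up again by its middle and lay it level, centred in both saddles of the storage cradle. Leave the knob loosened, and leave the multimeter, the torch, the screwdriver and the flux tin where they are.

Things in the scene. Friction and masses are not known exactly. Their poses are not given: they have to be found in the camera images.
- clamp: Bridge clamp screwed to the bench: steel base plate 90 (x) x 150 (y) x 12 mm, two grey posts 72 mm apart and a grey cross beam (along y, 30 mm wide, top 68 mm above the bench); the bar passes under it. Origin on the knob's axis at bench height; x along the bar, whose long free end sticks out toward -x; z up.
- clamp_knob (a joint): Turn of the wing knob, rad; grows clockwise seen from above (loosening). 0 tight, stop at 3.0; starts at 0 to 0.3; stays where left (friction 0.12 N m). Knob and screw rise 3.2 mm per rad. The screw's round nose (18 mm across) sits in the bar's notch and blocks the bar; beyond 2.4 rad it stands at least 2 mm clear above the bar.
- knob_grip (a point): Grip point on the knob's axis, 98 mm above the bench when tight; rises and turns with the knob. The black wing is 66 mm long (this frame's x), 14 mm thick (y), 28 mm high: 11 mm above this point, 17 mm below, then a hub 26 mm across that the fingertips must stay above. z up; at joint value 0 x lies along the clamp's x.
- bar: Aluminium bar 170 (x) x 34 (y) x 14 mm, 0.2 kg; origin at the centre of its underside. Notch across its top at x = +30 mm, 24 mm long, 5 mm deep, at first on the knob's axis. Starts on the clamp's base, underside 12 mm above the bench; its -x end sticks out: draw it by that, along -x, over 100 mm to leave the base. Grip across the 34 mm.
- cradle: Cradle fixed to the bench: wooden board 190 (x) x 75 x 8 mm, two grey saddles 30 mm long centred at x = -70 and +70 mm: floors 24 mm above the bench, side walls up to 49 mm, 41 mm apart (bar has 3.5 mm each side); between the saddles 110 mm are open for fingers. Origin: centre of the underside, x along the bar's place. Bar either way round.
- multimeter: Bystander: yellow multimeter 155 x 88 x 46 mm, left of the clamp toward the robot; origin under its centre. Leave alone.
- torch: Bystander: stubby yellow torch 100 x 40 x 40 mm lying near the front edge of the bench; origin under its centre, x along it. Leave alone.
- screwdriver: Bystander: red-handled screwdriver 181 x 22 x 25 mm lying near the front edge of the bench before the cradle; origin under its centre, x along it. Leave alone.
- flux_tin: Bystander: round tin 50 mm in diameter, 18 mm high, behind the work; origin under its centre. Leave alone.

How it is judged:
On the way, in this order (a step that is already met when the one before it is completed fails the run):
1. the knob is loosened: turned clockwise to more than 2.4 rad (value of joint clamp_knob above 2.4 rad), for 0.2 s.
2. the bar is out of the clamp, lying flat on the bench, let go (height (world z) of bar below 0.005 m and angle between bar's own z axis and vertical below 0.05 rad and horizontal distance between bar and clamp above 0.12 m and contact force between the fingers and bar below 0.1 N and linear speed of bar below 0.02 m/s), for 0.2 s.
3. the bar is lifted, held within 40 mm of its middle (height (world z) of bar above 0.03 m and contact force between the fingers and bar above 1 N and x of the grasp point in the frame of bar between -0.04 and 0.04 m), for 0.2 s.
At the end, for the whole second after the job is handed in: The bar lies at rest on the floors of both saddles, between their walls, its middle within 15 mm of the cradle's middle along its length and 7 mm across, its underside 21 to 28 mm above the bench, level within 0.05 rad and along the cradle within 0.12 rad; the knob still stands beyond 2.3 rad (x of bar in the frame of cradle between -0.015 and 0.015 m and y of bar in the frame of cradle between -0.007 and 0.007 m and z of bar in the frame of cradle between 0.021 and 0.028 m and angle between bar's own z axis and vertical below 0.05 rad and angle between the x axis of bar and the x axis of cradle, either way round below 0.12 rad and linear speed of bar below 0.02 m/s and value of joint clamp_knob above 2.3 rad); the robot touches nothing.
It fails at once if the multimeter is moved more than 30 mm (distance of multimeter from where it was at the start of the episode above 0.03 m).
It fails at once if the torch is moved more than 30 mm (distance of torch from where it was at the start of the episode above 0.03 m).
It fails at once if the screwdriver is moved more than 30 mm (distance of screwdriver from where it was at the start of the episode above 0.03 m).
It fails at once if the flux tin is moved more than 30 mm (distance of flux_tin from where it was at the start of the episode above 0.03 m).
It also fails if it takes over 72 s, if anything falls off the work surface, if the arm or the gripper's body presses on something with over 40 N, if the wrist force passes 120 N, or if a joint passes its speed limit or range.

## Working session

There is one attempt and no reset: what is moved stays moved. The work goes in short steps, Python scripts to look and compute and a tool call to move; the robot and the scene stay as the last step left them, time stands still between calls to the robot, and variables do not carry over. Pictures are saved under pics/ and viewed, at most 10 in all, crops included, and the job is handed in when it is done.

Besides the shell and the picture viewer there is one more tool, called after "Request:" in YAML: its name, and indented under it one key for each argument. move_arm: Moves the arm, as the interface text tells. Its arguments: {"type":"object","properties":{"steps":{"type":"array"}},"required":["steps"]}

```bash
mkdir -p pics; cat > h.py <<'E'
import numpy as np, cv2
from rig import r
def snap(n,f=None):
    s=r.snapshot(n)
    if f: cv2.imwrite('pics/'+f,s['frame'][:,:,::-1])
    return s
def ray(s,px,z):
    p=cv2.undistortPoints(np.array(px,float).reshape(-1,1,2),np.array(s['K']),np.array(s['D'])).reshape(-1,2)
    R=np.array(s['R']);c=-R.T@np.array(s['t'])
    d=np.c_[p,np.ones(len(p))]@R
    return c+d*((z-c[2])/d[:,2])[:,None]
def proj(s,X):
    return cv2.projectPoints(np.array(X,float).reshape(-1,1,3),cv2.Rodrigues(np.array(s['R']))[0],np.array(s['t'],float),np.array(s['K']),np.array(s['D']))[0].reshape(-1,2)
E
python3 - <<'E'
from h import *
for n in('top','scene'):
    s=snap(n,n+'0.png'); print(n,-np.array(s['R']).T@s['t'])
print(r.state())
E
```

```text
top [0.44186496 0.10249172 1.44865078]
scene [ 0.03952972 -0.77290318  0.56374094]
{'t': 0.1, 'joint_pos': array([-1.19991075,  0.46937407, -0.048614  ,  1.53355964,  0.02404592,
        1.14099326, -0.08227208]), 'qvel': array([ 0.0004437 , -0.00086709,  0.00191717, -0.00441843, -0.00097004,
       -0.00167601, -0.00139086]), 'tau': array([-2.90061516e-04, -5.11514390e+01, -4.75710863e-02, -2.38391286e+01,
        1.08092465e-02,  4.37853902e-03, -2.11079316e-05]), 'tool_pos': array([0.262485  , 0.62131172, 0.23036372]), 'tcp_rot': array([-6.23660619e-01, -3.07871301e+00,  2.69776790e-03]), 'wrist_force': array([0.10919814, 0.56967745, 0.1190952 ]), 'ft_torque': array([-0.00527467, -0.0001332 ,  0.04592989]), 'grip_force': 0.0, 'gripper_width': 0.08554280033800683}
```

View pics/top0.png

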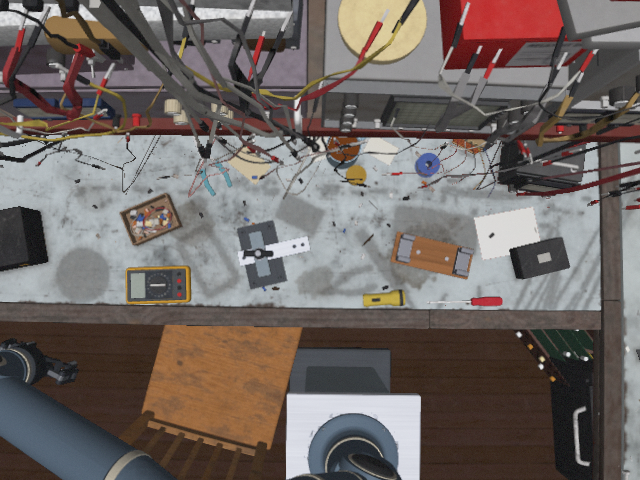

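View pics/scene0.png

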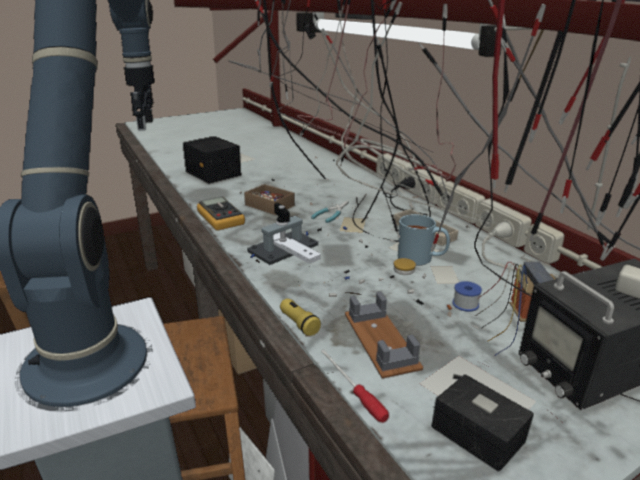

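The top view shows the clamp at about (262,255) px. The bar's white free end points right, to (309,241), the black wing sits at about (258,254), and the cradle is at (433,254) with its saddles at (403,245) and (463,262). The torch is at (383,299), the screwdriver at (465,301), the multimeter at (158,285) and the flux tin at (356,174).

```bash
python3 - <<'E'
from h import *
s=snap('top');f=s['frame'];
a=cv2.resize(f[205:305,220:325],None,fx=5,fy=5,interpolation=cv2.INTER_CUBIC)
b=cv2.resize(f[222:288,380:485],None,fx=5,fy=5,interpolation=cv2.INTER_CUBIC)
p=np.zeros((500,525,3),np.uint8); cv2.imwrite('pics/crop.png',cv2.resize(np.vstack([a,b]),(450,int(830*450/525)))[:600,:,::-1] if 0 else np.vstack([a,b])[:, :, ::-1] if 0 else cv2.resize(np.vstack([a,b]),(379,600))[:,:,::-1])
hsv=cv2.cvtColor(f,cv2.COLOR_RGB2HSV)
def comp(m,box):
    x0,y0,x1,y1=box;mm=np.zeros_like(m);mm[y0:y1,x0:x1]=m[y0:y1,x0:x1]
    c=max(cv2.findContours(mm,0,cv2.CHAIN_APPROX_NONE)[0],key=cv2.contourArea);return c.reshape(-1,2)
def rect(c,z,n):
    P=ray(s,c,z)[:,:2]; R=cv2.minAreaRect((P*1000).astype(np.float32)); print(n,R,cv2.boxPoints(R).round().tolist())
v=hsv[:,:,2].astype(int);sat=hsv[:,:,1].astype(int)
rect(comp(((v>215)&(sat<25)).astype(np.uint8),(265,225,320,265)),.026,'bar')
rect(comp((v<60).astype(np.uint8),(235,235,285,275)),.109,'wing')
rect(comp(((v<150)&(v>60)).astype(np.uint8),(225,210,300,300)),.012,'base')
br=((hsv[:,:,0]<20)&(sat>90)).astype(np.uint8)
rect(comp(br,(380,220,485,290)),.008,'board')
gr=((sat<60)&(v<150)).astype(np.uint8)
rect(comp(gr,(385,222,415,275)),.049,'sadL');rect(comp(gr,(450,235,480,285)),.049,'sadR')
for x,y in((300,243),(262,250),(255,235),(247,254),(433,252)):print(x,y,f[y,x],hsv[y,x])
E
```

```text
bar ((499.06060791015625, 160.93690490722656), (32.57513427734375, 100.70553588867188), 13.373825073242188) [[472.0, 206.0], [495.0, 108.0], [527.0, 116.0], [503.0, 214.0]]
wing ((480.70513916015625, 222.77944946289062), (20.015295028686523, 62.39219665527344), 0.8482701778411865) [[470.0, 254.0], [471.0, 191.0], [491.0, 192.0], [490.0, 254.0]]
base ((528.8490600585938, 248.29934692382812), (117.35450744628906, 127.65776062011719), 0.776145875453949) [[469.0, 311.0], [471.0, 184.0], [588.0, 185.0], [587.0, 313.0]]
board ((486.34783935546875, -183.14590454101562), (186.44920349121094, 74.26158142089844), 77.64396667480469) [[430.0, -266.0], [503.0, -282.0], [543.0, -100.0], [470.0, -84.0]]
sadL ((500.1084289550781, -100.65643310546875), (121.7066879272461, 67.59195709228516), 0.1883702576160431) [[439.0, -67.0], [439.0, -135.0], [561.0, -134.0], [561.0, -67.0]]
sadR ((484.7860412597656, -249.2611083984375), (61.22843933105469, 95.93925476074219), 89.94718933105469) [[437.0, -280.0], [533.0, -280.0], [533.0, -219.0], [437.0, -219.0]]
300 243 [211 214 223] [113  14 223]
262 250 [40 42 47] [111  38  47]
255 235 [132 145 154] [102  36 154]
247 254 [54 54 57] [120  13  57]
433 252 [143  99  68] [ 12 134 143]
```

View pics/crop.png

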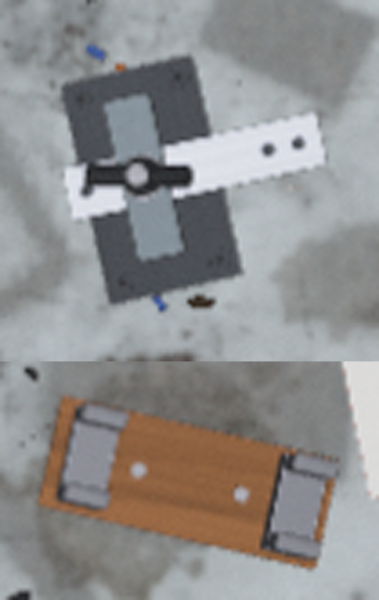

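The crop confirms the layout: the wing runs nearly horizontally in the image with its round hub cap at crop (141,176). The bar end is at crop (320,140), and the cradle saddles are clear of anything else. Next I'll refine the knob axis.

```bash
python3 - <<'E'
from h import *
s=snap('top');s2=snap('scene')
f=s['frame'];hsv=cv2.cvtColor(f,cv2.COLOR_RGB2HSV);v=hsv[:,:,2].astype(int)
m=np.zeros(v.shape,np.uint8);m[215:295,232:295]=(v<95)[215:295,232:295]
m=cv2.morphologyEx(m,cv2.MORPH_OPEN,np.ones((3,3)))
P=np.argwhere(m)[:,::-1]
R=cv2.minAreaRect((ray(s,P,.012)[:,:2]*1000).astype(np.float32));print('base',R)
k=3.61
print('cap',ray(s,[[141/k+220,176/k+205]],.109), 'free end', ray(s,[[320/k+220,140/k+205]],.026))
for n,px in dict(torch=(383,299),sd=(465,301),tin=(356,174),mm=(158,285)).items():print(n,ray(s,[px],.02).round(3))
print('scene px of knob top',proj(s2,[[.483,.2235,.109],[.511,.112,.026],[.486,-.183,.008]]))
g=s2['frame'];vv=g.max(2);q=np.argwhere(vv[195:235,268:298]<50)[:,::-1]+[268,195];print(q.min(0),q.max(0),q.mean(0))
E
```

```text
base ((474.4608459472656, 221.5406951904297), (161.53294372558594, 87.6249008178711), 13.929436683654785)
cap [[0.48017263 0.22038604 0.109     ]] free end [[0.50781766 0.11093927 0.026     ]]
torch [[ 0.38  -0.066  0.02 ]]
sd [[ 0.378 -0.261  0.02 ]]
tin [[0.677 0.    0.02 ]]
mm [[0.405 0.467 0.02 ]]
scene px of knob top [[282.4611297  206.69589907]
 [315.86588964 255.36987337]
 [381.5304158  335.78432921]]
[274 203] [289 221] [281.19371728 213.22513089]
```

Request:
move_arm:
  steps:
    - [[22,-40,0],[0,0,0.17],0]
    - [[44,-80,0],[0,0,0.34],0]
    - [[66,-120,0],[0,0,0.51],0]
    - [[88,-160,0],[0,0,0.68],0]
    - [[110,-200,0],[0,0,0.85],0]

```text
t: 0.88
tool_pos: [0.3734, 0.4203, 0.2314]
tcp_rot: [-0.71, 3.06, 0.0]
wrist_force: [0.8, 0.9, -0.1]
gripper_width: 0.0854
grip_force: 0.0
```

Request:
move_arm:
  steps:
    - [[22,-40,-10],[0,0,0.17],0.3]
    - [[44,-80,-20],[0,0,0.34],0.3]
    - [[66,-120,-30],[0,0,0.51],0.3]
    - [[88,-160,-40],[0,0,0.68],0.3]
    - [[110,-200,-50],[0,0,0.85],0.3]

```text
t: 1.5
tool_pos: [0.4833, 0.2204, 0.1812]
tcp_rot: [-1.908, 2.495, -0.0]
wrist_force: [0.9, -0.0, 0.3]
gripper_width: 0.0596
grip_force: 0.0
```

```bash
python3 - <<'E'
from h import *
from scipy.spatial.transform import Rotation as Ro
s=r.state();M=Ro.from_rotvec(s['tcp_rot']).as_matrix();print(s['t'],s['tool_pos'],s['joint_pos'].round(2),np.degrees(np.arctan2(M[1,1],M[0,1])),M[:,2],s['gripper_width'])
E
```

```text
1.5 [0.48334025 0.22044312 0.18118829] [-0.34  0.3  -0.21  1.92  0.08  0.93  2.3 ] 164.81939980598375 [ 4.02785755e-04  1.29929551e-04 -9.99999910e-01] 0.05962220393648321
```

Request:
move_arm:
  steps:
    - [[-1,2,-40],[0,0,0],0.3]
    - [[-1,2,-80],[0,0,0],0.3]
    - [[-1,2,-93],[0,0,0],0.4]
    - [[-1,2,-93],[0,0,0],0.6]
    - [[-1,2,-93],[0,0,0],0.7]

```text
t: 2.12
tool_pos: [0.4827, 0.2246, 0.0898]
tcp_rot: [-1.9, 2.498, -0.001]
wrist_force: [-0.4, 0.5, 0.3]
gripper_width: 0.0254
grip_force: 0.1
```

Request:
move_arm:
  steps:
    - [[0,0,0],[0,0,0],0.8]
    - [[0,0,0],[0,0,0],0.9]
    - [[0,0,1],[0,0,0],1]
    - [[0,0,1],[0,0,0],1]

```text
t: 2.62
tool_pos: [0.481, 0.2257, 0.0906]
tcp_rot: [-1.903, 2.498, 0.003]
wrist_force: [-4.1, 2.9, 5.0]
gripper_width: 0.0128
grip_force: 59.2
```

```bash
python3 - <<'E'
from h import *
print(r.state()['ft_torque']); s=snap('scene');cv2.imwrite('pics/g1.png',cv2.resize(s['frame'][130:280,200:400],None,fx=3,fy=3)[:,:,::-1])
E
```

```text
[0.64524942 1.04753944 0.13577593]
```

View pics/g1.png

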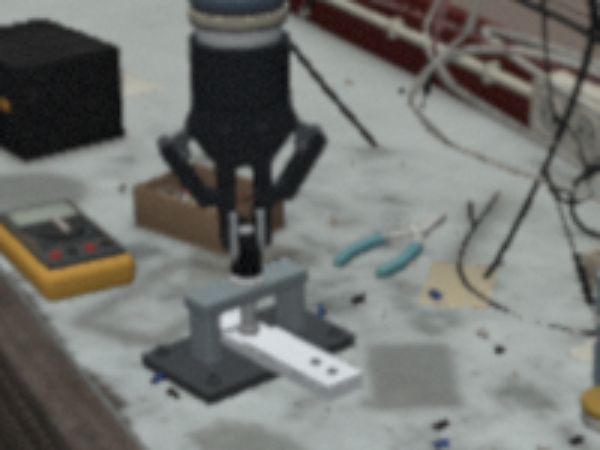

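The fingers hold the wing with 59 N at 12.8 mm opening. In the crop they sit around (248,240), above the hub. I'll start turning clockwise.

Request:
move_arm:
  steps:
    - [[0,-1,0.5],[0,0,-0.15],1]
    - [[0,-2,1],[0,0,-0.3],1]
    - [[0,-2,1.5],[0,0,-0.45],1]
    - [[0,-2,2],[0,0,-0.6],1]
    - [[0,-2,2.5],[0,0,-0.75],1]

```text
t: 3.3
tool_pos: [0.4817, 0.2247, 0.0932]
tcp_rot: [-0.849, 3.022, 0.005]
wrist_force: [-3.6, 5.4, 2.1]
gripper_width: 0.0127
grip_force: 58.6
```

Request:
move_arm:
  steps:
    - [[0,0,0.5],[0,0,-0.15],1]
    - [[0,0,1],[0,0,-0.3],1]
    - [[0,0,1.5],[0,0,-0.45],1]
    - [[0,0,2],[0,0,-0.6],1]
    - [[0,0,2.5],[0,0,-0.75],1]

```text
t: 3.92
tool_pos: [0.4818, 0.2238, 0.0956]
tcp_rot: [0.318, 3.125, 0.004]
wrist_force: [-2.6, 3.0, 2.2]
gripper_width: 0.0127
grip_force: 58.7
```

Request:
move_arm:
  steps:
    - [[0,0,0.5],[0,0,-0.15],1]
    - [[0,0,1],[0,0,-0.3],1]
    - [[0,0,1.5],[0,0,-0.45],1]
    - [[0,0,2],[0,0,-0.6],1]
    - [[0,0,2.5],[0,0,-0.75],1]

```text
t: 4.55
tool_pos: [0.4813, 0.2231, 0.0979]
tcp_rot: [-1.44, -2.791, -0.002]
wrist_force: [-4.1, 1.5, 4.6]
gripper_width: 0.0126
grip_force: 59.0
```

```bash
cat >> h.py <<'E'
from scipy.spatial.transform import Rotation as Ro
def st():
    s=r.state();M=Ro.from_rotvec(s['tcp_rot']).as_matrix();print(s['t'],s['tool_pos'].round(4),'j',s['joint_pos'].round(2),'yaw',np.degrees(np.arctan2(M[1,1],M[0,1])).round(1),M[:,2].round(3),s['gripper_width'],s['ft_torque'].round(2),s['wrist_force'].round(1))
E
python3 -c "
from h import *
st()"
```

```text
4.55 [0.4813 0.2231 0.0979] j [-0.8   0.41  0.36  2.02 -0.21  0.74  0.31] yaw 35.4 [-0.     0.002 -1.   ] 0.012638954901367475 [0.36 0.78 0.21] [-4.1  1.5  4.6]
```

Request:
move_arm:
  steps:
    - [[0,0,0],[0,0,0],0.4]
    - [[0,0,0],[0,0,0],0.1]
    - [[0,0,20],[0,0,0],0.1]
    - [[0,0,60],[0,0,0],0.1]
    - [[0,-30,60],[0,0,-0.18],0.1]

```text
t: 5.18
tool_pos: [0.4843, 0.194, 0.1598]
tcp_rot: [1.68, 2.651, 0.011]
wrist_force: [-0.2, -0.1, -0.7]
gripper_width: 0.0771
grip_force: 0.0
```

Request:
move_arm:
  steps:
    - [[10,-40,0],[0,0,-0.18],0.1]
    - [[21,-60,0],[0,0,-0.2],0.1]

```text
t: 5.42
tool_pos: [0.5032, 0.129, 0.1573]
tcp_rot: [1.941, 2.469, 0.001]
wrist_force: [0.3, 0.1, 0.3]
gripper_width: 0.0769
grip_force: 0.0
```

```bash
python3 - <<'E'
from h import *
st(); s=snap('scene');t=snap('top')
a=cv2.resize(s['frame'][170:290,230:350],None,fx=4,fy=4);b=cv2.resize(t['frame'][205:305,220:320],(480,480))
cv2.imwrite('pics/g2.png',cv2.resize(np.hstack([a,b]),(800,400))[:,:,::-1])
E
```

```text
5.425 [0.5032 0.129  0.1573] j [-0.75  0.32  0.51  2.   -0.2   0.86  0.11] yaw 13.6 [ 0.001 -0.    -1.   ] 0.07686097531070304 [ 0.07 -0.01  0.01] [0.3 0.1 0.3]
```

View pics/g2.png

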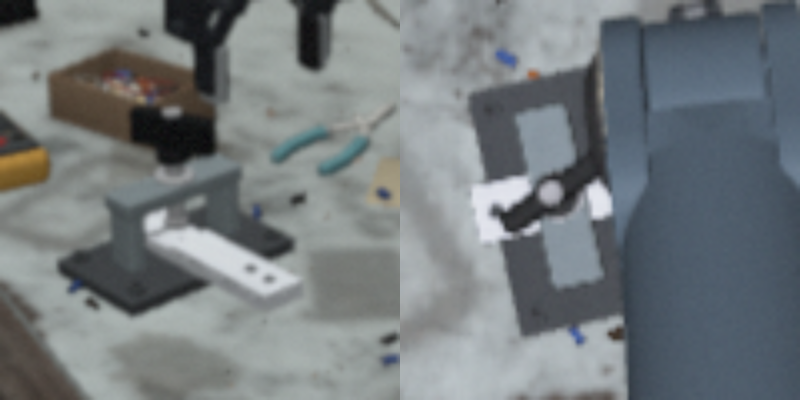

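The wing now points up and to the right, from (505,225) to (605,160) in the right half, about 34° above image-horizontal. That puts the knob at about 2.75 rad, with the wing clear of the bar. Now I'll grip the free end.

Request:
move_arm:
  steps:
    - [[0,1,-60],[0,0,0],0.1]
    - [[0,1,-115],[0,0,0],0.2]
    - [[0,1,-142],[0,0,0],0.3]
    - [[0,1,-142],[0,0,0],0.4]
    - [[0,1,-142],[0,0,0],0.6]

```text
t: 6.15
tool_pos: [0.5036, 0.1334, 0.0158]
tcp_rot: [1.937, 2.473, 0.003]
wrist_force: [0.7, 0.1, 0.4]
gripper_width: 0.0349
grip_force: 0.0
```

Request:
move_arm:
  steps:
    - [[0,0,0],[0,0,0],0.8]
    - [[0,0,0],[0,0,0],0.9]
    - [[0,0,0],[0,0,0],0.9]

```text
t: 6.52
tool_pos: [0.5037, 0.1333, 0.0158]
tcp_rot: [1.938, 2.472, 0.004]
wrist_force: [0.3, 0.5, 3.0]
gripper_width: 0.0322
grip_force: 61.8
```

```bash
python3 -c "
from h import *
st()"
```

```text
6.525 [0.5037 0.1333 0.0158] j [-0.64  0.55  0.39  2.09 -0.38  0.57  0.26] yaw 13.8 [ 0.002  0.001 -1.   ] 0.03221754862657909 [ 0.24 -0.06 -0.02] [0.3 0.5 3. ]
```

Request:
move_arm:
  steps:
    - [[2,-10,0.5],[0,0,0],0.9]
    - [[5,-20,0.5],[0,0,0],0.9]
    - [[8,-35,0.5],[0,0,0],0.9]
    - [[12,-50,0.5],[0,0,0],0.9]
    - [[15,-65,0.5],[0,0,0],0.9]

```text
t: 7.15
tool_pos: [0.5178, 0.066, 0.0152]
tcp_rot: [1.94, 2.471, -0.001]
wrist_force: [0.4, 1.6, 0.8]
gripper_width: 0.0326
grip_force: 61.7
```

Sliding freely.

Request:
move_arm:
  steps:
    - [[3,-15,0.5],[0,0,0],0.9]
    - [[7,-30,1],[0,0,0],0.9]
    - [[11,-46,1],[0,0,0],0.9]
    - [[15,-62,1],[0,0,0],0.9]
    - [[19,-78,1],[0,0,0],0.9]

```text
t: 7.78
tool_pos: [0.5369, -0.0115, 0.0163]
tcp_rot: [1.938, 2.472, -0.0]
wrist_force: [0.3, -0.4, -1.5]
gripper_width: 0.0322
grip_force: 61.4
```

```bash
python3 - <<'E'
from h import *
st(); s=snap('scene')
a=cv2.resize(s['frame'][160:320,220:420],None,fx=3,fy=3)
cv2.imwrite('pics/g3.png',a[:,:,::-1])
E
```

```text
7.775 [ 0.5369 -0.0115  0.0163] j [-0.35  0.56  0.38  2.05 -0.36  0.59  0.52] yaw 13.8 [-0. -0. -1.] 0.03220126490680362 [-0.1  -0.02 -0.02] [ 0.3 -0.4 -1.5]
```

View pics/g3.png

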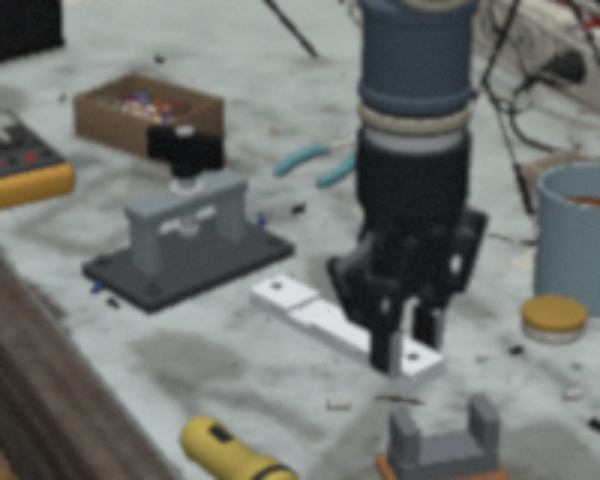

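The bar is clear of the base plate. Its rear end is at (270,290) and the plate edge at (290,250). Now I'll lower it and let go.

Request:
move_arm:
  steps:
    - [[0,0,-6],[0,0,0],0.9]
    - [[0,0,-12],[0,0,0],0.9]
    - [[0,0,-13],[0,0,0],0.9]
    - [[0,0,-13],[0,0,0],0.7]
    - [[0,0,-12],[0,0,0],0.4]

```text
t: 8.45
tool_pos: [0.5367, -0.0092, 0.0044]
tcp_rot: [-1.936, -2.473, -0.001]
wrist_force: [0.5, 0.6, 0.6]
gripper_width: 0.0492
grip_force: 0.0
```

Request:
move_arm:
  steps:
    - [[0,0,0],[0,0,0],0.2]
    - [[0,0,30],[0,0,0],0.2]
    - [[0,0,80],[0,0,0],0.2]
    - [[-60,60,130],[0,0,0],0.2]
    - [[-60,110,130],[0,0,0],0.2]

```text
t: 9.07
tool_pos: [0.4803, 0.0855, 0.1322]
tcp_rot: [1.943, 2.467, 0.002]
wrist_force: [1.3, 1.6, -0.8]
gripper_width: 0.0683
grip_force: 0.0
```

```bash
python3 - <<'E'
from h import *
st(); s=snap('scene');t=snap('top')
cv2.imwrite('pics/g4.png',np.hstack([cv2.resize(s['frame'][180:310,250:410],(400,325)),cv2.resize(t['frame'][190:310,260:400],(400,343))[:325]])[:,:,::-1])
f=t['frame'];hsv=cv2.cvtColor(f,cv2.COLOR_RGB2HSV)
m=np.zeros((480,640),np.uint8);m[215:262,275:375]=((hsv[:,:,2]>205)&(hsv[:,:,1]<25))[215:262,275:375]
c=max(cv2.findContours(m,0,cv2.CHAIN_APPROX_NONE)[0],key=cv2.contourArea).reshape(-1,2)
R=cv2.minAreaRect((ray(t,c,.014)[:,:2]*1000).astype(np.float32));print(R,cv2.boxPoints(R))
E
```

```text
9.075 [0.4803 0.0855 0.1322] j [-0.67  0.31  0.49  2.09 -0.2   0.78  0.18] yaw 13.6 [ 0.002  0.001 -1.   ] 0.06826808821407658 [ 0.09 -0.14 -0.04] [ 1.3  1.6 -0.8]
((536.6175537109375, -2.6248550415039062), (34.734439849853516, 59.159732818603516), 14.873067855834961) [[512.2397    21.506199]
 [527.42474  -35.671494]
 [560.9954   -26.755909]
 [545.81036   30.421783]]
```

View pics/g4.png

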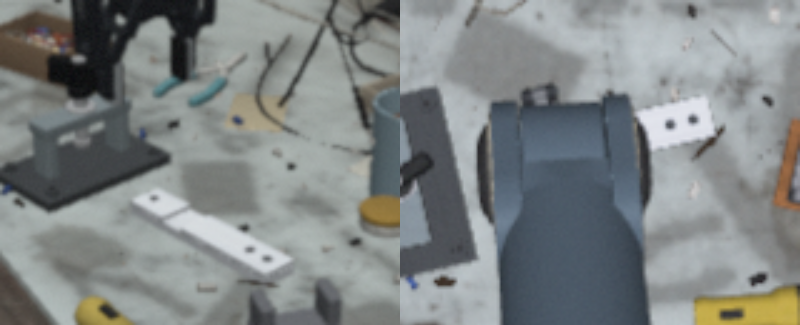

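The bar lies flat on the bench beside the clamp: its free end is at (715,115) in the right half and its notch near (180,210) in the left half. Casting rays puts its middle at about (522.7, 51) mm. Next I'll move above the middle.

Request:
move_arm:
  steps:
    - [[20,-18,0],[0,0,0],0.2]
    - [[42,-35,0],[0,0,0],0.2]
    - [[42,-35,-40],[0,0,0],0.2]
    - [[42,-35,-80],[0,0,0],0.2]
    - [[42,-35,-80],[0,0,0],0.2]

```text
t: 9.8
tool_pos: [0.5204, 0.0505, 0.0482]
tcp_rot: [-1.936, -2.469, 0.009]
wrist_force: [0.3, 0.1, 0.5]
gripper_width: 0.0683
grip_force: 0.0
```

Request:
move_arm:
  steps:
    - [[2,0,-30],[0,0,0],0.2]
    - [[2,0,-44],[0,0,0],0.3]
    - [[2,0,-44],[0,0,0],0.5]
    - [[2,0,-44],[0,0,0],0.8]
    - [[2,0,-44],[0,0,0],0.9]

```text
t: 10.42
tool_pos: [0.5255, 0.0509, 0.008]
tcp_rot: [1.938, 2.471, 0.002]
wrist_force: [-0.7, -1.1, 3.6]
gripper_width: 0.0319
grip_force: 60.2
```

Request:
move_arm:
  steps:
    - [[0,0,0],[0,0,0],0.9]
    - [[0,0,0],[0,0,0],0.9]
    - [[0,0,20],[0,0,0],0.9]
    - [[0,0,60],[0,0,0],0.9]
    - [[0,0,100],[0,0,0],0.9]

```text
t: 11.05
tool_pos: [0.5247, 0.051, 0.1079]
tcp_rot: [-1.938, -2.472, 0.0]
wrist_force: [0.3, 0.8, -0.7]
gripper_width: 0.0322
grip_force: 60.0
```

```bash
python3 -c "
from h import *
st();snap('scene')
s=snap('scene');cv2.imwrite('pics/g5.png',cv2.resize(s['frame'][150:400,230:480],(600,600))[:,:,::-1])"
```

```text
11.05 [0.5247 0.051  0.1079] j [-0.56  0.41  0.48  2.03 -0.27  0.77  0.32] yaw 13.8 [-0. -0. -1.] 0.03219530115986766 [ 0.04 -0.11 -0.01] [ 0.3  0.8 -0.7]
```

View pics/g5.png

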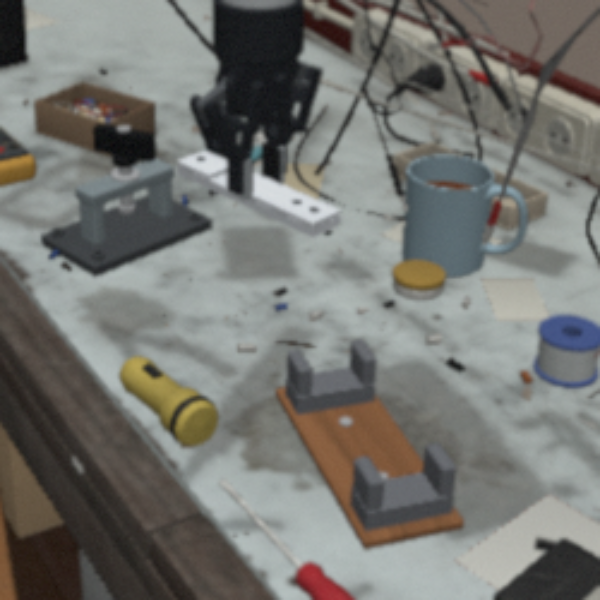

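The bar is held level by its middle, with the fingers near (255,180). The cradle is clear, with its saddles at (330,385) and (405,490). Now I'll carry the bar over.

Request:
move_arm:
  steps:
    - [[-8,-47,0],[0,0,-0.09],0.9]
    - [[-16,-94,0],[0,0,-0.18],0.9]
    - [[-24,-141,0],[0,0,-0.27],0.9]
    - [[-31,-188,0],[0,0,-0.36],0.9]
    - [[-38,-225,0],[0,0,-0.45],0.9]

```text
t: 11.78
tool_pos: [0.486, -0.1758, 0.1062]
tcp_rot: [-2.445, -1.972, 0.001]
wrist_force: [0.7, 0.7, -1.3]
gripper_width: 0.0319
grip_force: 60.0
```

Request:
move_arm:
  steps:
    - [[0,-9,-10],[0,0,-0.007],0.9]
    - [[0,-9,-20],[0,0,-0.007],0.9]
    - [[0,-9,-20],[0,0,-0.007],0.9]

```text
t: 12.15
tool_pos: [0.4864, -0.1809, 0.0853]
tcp_rot: [-2.443, -1.971, 0.002]
wrist_force: [-0.1, -0.2, -1.3]
gripper_width: 0.0316
grip_force: 60.0
```

```bash
python3 - <<'E'
from h import *
st()
s=snap('scene');t=snap('top')
a=cv2.resize(s['frame'][260:400,320:450],(480,517));b=cv2.resize(t['frame'][215:290,380:490],(310,211));b=np.vstack([b,np.zeros((306,310,3),np.uint8)])
cv2.imwrite('pics/g6.png',np.hstack([a,b])[:,:,::-1])
# expected bar corners at underside z=80 & top 94 if centred at TCP
p=r.state()['tool_pos'];y=np.radians(77.6);u=np.array([np.cos(y),np.sin(y)]);n=np.array([-u[1],u[0]])
C=[list(p[:2]+i*.085*u+j*.017*n)+[p[2]-.008+k] for k in(.014,) for i,j in((1,1),(1,-1),(-1,-1),(-1,1))]
print('exp corners scene', ((proj(s,C)-[320,260])*480/130).round().tolist(),'top',proj(t,C).round(1).tolist())
E
```

```text
12.15 [ 0.4864 -0.1809  0.0853] j [-0.2   0.46  0.6   2.06 -0.38  0.73  0.44] yaw -12.2 [-0.003  0.002 -1.   ] 0.03160491392718239 [ 0.03 -0.01 -0.01] [-0.1 -0.2 -1.3]
exp corners scene [[140.0, 48.0], [204.0, 38.0], [351.0, 227.0], [278.0, 241.0]] top [[399.7, 252.2], [403.0, 237.5], [476.1, 254.6], [473.0, 269.3]]
```

View pics/g6.png

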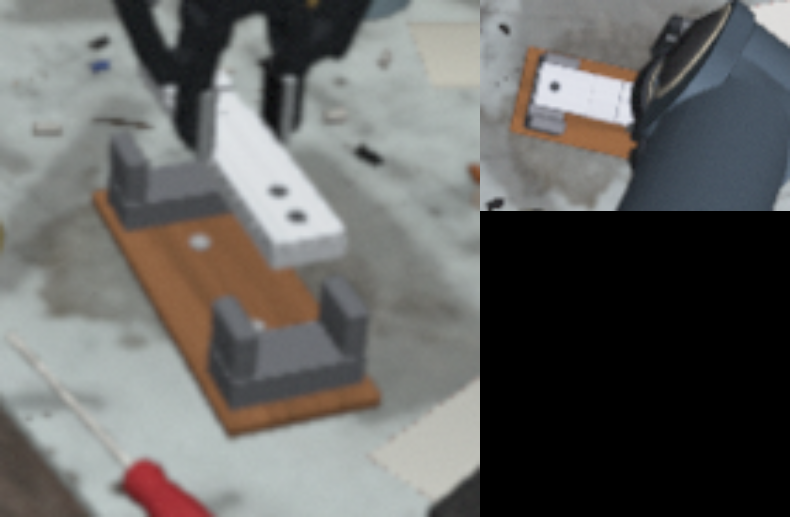

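The bar's near-end corners are at (347,232) and (277,240), against expected (351,227) and (278,241). So it is centred in the grip to about 1 mm. I'll cross-check the cradle pose from the scene camera.

```bash
python3 - <<'E'
from h import *
s=snap('scene');f=s['frame'];hsv=cv2.cvtColor(f,cv2.COLOR_RGB2HSV)
y=np.radians(77.6);u=np.array([np.cos(y),np.sin(y)]);n=np.array([-u[1],u[0]]);c=np.array([.4863,-.1831])
C=[list(c+i*.095*u+j*.0375*n)+[.008] for i,j in((1,1),(-1,1),(-1,-1))]
print('pred board corners',((proj(s,C)-[320,260])*480/130).round())
P=ray(s,np.array([[232,428],[380,396],[95,192]])/(480/130)+[320,260],.008)[:,:2]*1000
print(P, [((p/1000-c)@u*1000,(p/1000-c)@n*1000) for p in P])
# inner wall top corners near saddle: crop px (258,342)?? predicted
W=[list(c-.085*u+j*.0205*n)+[.049] for j in(1,-1)]+[list(c-.085*u+j*.0205*n)+[.024] for j in(1,-1)]
print('walls end inner',((proj(s,W)-[320,260])*480/130).round())
E
```

```text
pred board corners [[ 92. 186.]
 [231. 422.]
 [386. 388.]]
[[ 427.44425891 -271.45351443]
 [ 497.03037653 -286.70316929]
 [ 468.56091486  -88.14613538]] [(np.float64(-98.93083505204747), np.float64(38.51014992138116)), (np.float64(-98.88215247506868), np.float64(-32.72732174414055)), (np.float64(88.92959904610743), np.float64(37.71522188621455))]
walls end inner [[264. 327.]
 [350. 309.]
 [260. 372.]
 [345. 354.]]
```

Request:
move_arm:
  steps:
    - [[0,-3,-5],[0,0,0],0.9]
    - [[0,-3,-15],[0,0,0],0.9]
    - [[0,-3,-25],[0,0,0],0.9]
    - [[0,-3,-35],[0,0,0],0.9]
    - [[0,-3,-35],[0,0,0],0.9]

```text
t: 12.92
tool_pos: [0.4861, -0.1858, 0.0508]
tcp_rot: [-2.447, -1.968, 0.002]
wrist_force: [0.3, 0.1, -2.1]
gripper_width: 0.0316
grip_force: 60.0
```

```bash
python3 - <<'E'
from h import *
st();s=snap('scene')
cv2.imwrite('pics/g7.png',cv2.resize(s['frame'][275:375,335:435],(600,600))[:,:,::-1])
E
```

```text
12.925 [ 0.4861 -0.1858  0.0508] j [-0.15  0.51  0.56  2.08 -0.44  0.67  0.49] yaw -12.4 [-0.002  0.    -1.   ] 0.03156101358157125 [-0.06  0.02  0.04] [ 0.3  0.1 -2.1]
```

View pics/g7.png

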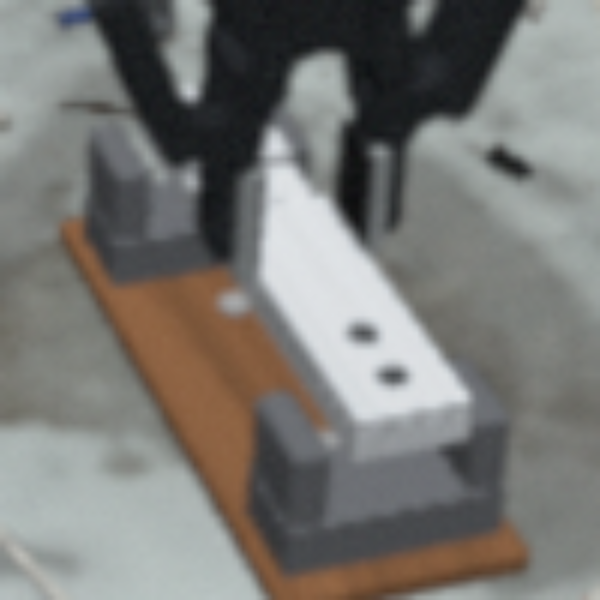

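The bar's end face, (352,425) to (470,400), is between the near saddle's walls: left wall inner edge about x=325, saddle base corners (287,568) and (503,523). It looks shifted to the right, so I'll put a number on that.

```bash
python3 - <<'E'
from h import *
s=snap('scene');y=np.radians(77.6);u=np.array([np.cos(y),np.sin(y)]);n=np.array([-u[1],u[0]]);c=np.array([.4863,-.1831])
def f(name,px,z):
    P=ray(s,np.array(px)/6.+np.array([335,275])-.42,z)[:,:2]
    print(name,[(round((p-c)@u*1000,1),round((p-c)@n*1000,1)) for p in P])
f('bar end top',[[352,425],[470,402]],.0568)
f('bar end bottom',[[352,460],[470,438]],.0428)
f('saddle foot',[[287,568],[503,525]],.008)
f('saddle floor edge',[[328,530],[503,492]],.024)
f('left wall top inner/outer',[[325,473],[291,490]],.049)
f('right wall top outer',[[505,425]],.049)
f('board near corners',[[527,548]],.008)
f('far saddle left foot outer/near',[[117,277],],.008)
f('far left wall top near outer, inner',[[118,205],[148,195]],.049)
g=cv2.cvtColor(s['frame'],cv2.COLOR_RGB2GRAY)
print(g[340:360,380:422:1][::2])
E
```

```text
bar end top [(np.float64(-87.7), np.float64(19.2)), (np.float64(-87.9), np.float64(-15.1))]
bar end bottom [(np.float64(-85.4), np.float64(17.1)), (np.float64(-86.1), np.float64(-17.3))]
saddle foot [(np.float64(-83.8), np.float64(33.0)), (np.float64(-84.8), np.float64(-31.3))]
saddle floor edge [(np.float64(-89.7), np.float64(24.6)), (np.float64(-89.1), np.float64(-27.6))]
left wall top inner/outer [(np.float64(-95.2), np.float64(29.6)), (np.float64(-99.1), np.float64(40.8))]
right wall top outer [(np.float64(-90.8), np.float64(-24.8))]
board near corners [(np.float64(-95.6), np.float64(-33.4))]
far saddle left foot outer/near [(np.float64(57.4), np.float64(32.0))]
far left wall top near outer, inner [(np.float64(38.1), np.float64(39.8)), (np.float64(40.6), np.float64(29.4))]
[[106 106 101  99 100 102 106 113 116 121 143 171 206 219 220 219 220 222
  222 221 221 221 221 222 222 221 221 223 223 223 223 225 212 164 119 109
  105  96  98  99 103 110]
 [108 113 109 106 102  98  99 105 110 117 127 128 153 193 217 222 219 219
  222 224 223 222 220 219 218 216 210 199 186 176 175 175 170 1
[... 738 characters left out ...]
 [ 57  56  59  68  81  82  79  79  77  82 101 111 110 113 115 116 117 111
  112 111 112 109 111 112 111 111 111 112 111 101  71  54  56  64  72  75
   73  72  80 105 124 127]
 [ 54  56  57  67  71  76  74  75  72  82 103 110 110 109 110 108 111 112
  112 112 112 112 112 111 112 110 111 113 111 110 103  85  66  67  73  71
   73  75  85 109 125 124]
 [ 58  57  58  68  74  72  73  71  74  88 104 113 112 112 113 111 110 112
  114 111 110 110 110 114 111 112 110 114 112 113 112 107  96  85  85  84
   80  74  91 112 122 126]
 [ 67  62  58  70  71  73  75  72  75  93 107 113 111 112 113 110 111 113
  110 113 112 112 111 113 111 107 103 101 101  99  98  86  80  76  80  76
   77  73  86 108 122 123]]
```

The relative measurement puts the bar about 1.5 mm too far to -n (toward +x). I'll nudge it over and lower it.

Request:
move_arm:
  steps:
    - [[-1.5,1,0],[0,0,0],0.9]
    - [[-1.5,1,-6],[0,0,0],0.9]
    - [[-1.5,1,-12],[0,0,0],0.9]
    - [[-1.5,1,-17],[0,0,0],0.9]
    - [[-1.5,1,-17],[0,0,0],0.9]

```text
t: 13.65
tool_pos: [0.4851, -0.1849, 0.0343]
tcp_rot: [-2.447, -1.968, 0.001]
wrist_force: [0.2, -0.3, -1.9]
gripper_width: 0.0317
grip_force: 60.0
```

Request:
move_arm:
  steps:
    - [[0,0,-1],[0,0,0],0.9]
    - [[0,0,-2],[0,0,0],0.9]
    - [[0,0,-2],[0,0,0],0.9]

```text
t: 14.02
tool_pos: [0.4854, -0.185, 0.0328]
tcp_rot: [2.448, 1.969, 0.0]
wrist_force: [0.4, 1.8, -1.2]
gripper_width: 0.0313
grip_force: 60.0
```

Request:
move_arm:
  steps:
    - [[0,0,-1],[0,0,0],0.9]
    - [[0,0,-1.5],[0,0,0],0.9]
    - [[0,0,-1.5],[0,0,0],0.9]

```text
t: 14.4
tool_pos: [0.4855, -0.1851, 0.032]
tcp_rot: [-2.448, -1.969, -0.001]
wrist_force: [-2.0, 0.8, 5.9]
gripper_width: 0.0316
grip_force: 60.8
```

The bar is seated: contact came at TCP z = 32 mm, as predicted. Now I'll release it and retreat.

Request:
move_arm:
  steps:
    - [[0,0,0],[0,0,0],0.7]
    - [[0,0,0],[0,0,0],0.4]
    - [[0,0,1],[0,0,0],0.2]
    - [[0,0,30],[0,0,0],0.2]
    - [[0,0,80],[0,0,0],0.2]

```text
t: 15.02
tool_pos: [0.4843, -0.1846, 0.1109]
tcp_rot: [-2.446, -1.967, 0.005]
wrist_force: [0.4, 0.5, 1.3]
gripper_width: 0.0683
grip_force: 0.0
```

Request:
move_arm:
  steps:
    - [[0,40,50],[0,0,0],0.2]
    - [[0,90,90],[0,0,0],0.2]
    - [[0,140,90],[0,0,0],0.2]
    - [[0,190,90],[0,0,0],0.2]
    - [[0,190,90],[0,0,0],0.2]

```text
t: 15.65
tool_pos: [0.4853, 0.0095, 0.2012]
tcp_rot: [-2.439, -1.979, -0.001]
wrist_force: [0.5, -0.6, 0.2]
gripper_width: 0.0683
grip_force: 0.0
```

```bash
python3 - <<'E'
from h import *
st();t=snap('top')
f=t['frame'];hsv=cv2.cvtColor(f,cv2.COLOR_RGB2HSV);v=hsv[:,:,2]
def rc(m,box,z,n):
    x0,y0,x1,y1=box;mm=np.zeros((480,640),np.uint8);mm[y0:y1,x0:x1]=m[y0:y1,x0:x1]
    c=max(cv2.findContours(mm,0,cv2.CHAIN_APPROX_NONE)[0],key=cv2.contourArea).reshape(-1,2)
    R=cv2.minAreaRect((ray(t,c,z)[:,:2]*1000).astype(np.float32));print(n,R);return R
rc((v>200)&(hsv[:,:,1]<25),(392,235,472,272),.038,'bar')
rc((hsv[:,:,0]<20)&(hsv[:,:,1]>90),(380,220,485,290),.008,'board')
rc((v<60),(235,235,285,275),.117,'wing')
E
```

```text
15.65 [0.4853 0.0095 0.2012] j [-0.68  0.21  0.67  2.04 -0.16  0.94 -0.13] yaw -11.9 [-0.     0.001 -1.   ] 0.06828521245408695 [-0.01 -0.01 -0.05] [ 0.5 -0.6  0.2]
bar ((486.8813171386719, -190.10345458984375), (154.8668975830078, 32.80308532714844), 77.79191589355469)
board ((457.608154296875, -192.5404052734375), (155.8299560546875, 21.951295852661133), 77.536376953125)
wing ((480.130126953125, 221.75619506835938), (19.51105499267578, 64.9052963256836), 37.79624938964844)
```

```bash
python3 - <<'E'
from h import *
t=snap('top');s=snap('scene')
c=np.array([.4863,-.1831]);y=np.radians(77.6);u=np.array([np.cos(y),np.sin(y)])
for im,n in((t,'top'),(s,'scene')):
    v=cv2.cvtColor(im['frame'],cv2.COLOR_RGB2HSV)[:,:,2]
    d=np.arange(-110,111,3)/1000.
    p=proj(im,[list(c+q*u)+[.038] for q in d]).round().astype(int)
    print(n,[(int(q*1000),int(v[b,a])) for q,(a,b) in zip(d,p) if abs(q)>.065])
E
```

```text
top [(-110, 192), (-107, 193), (-104, 190), (-101, 191), (-98, 193), (-95, 191), (-92, 193), (-89, 184), (-86, 165), (-83, 227), (-80, 232), (-77, 233), (-74, 155), (-71, 84), (-68, 84), (67, 76), (70, 50), (73, 81), (76, 117), (79, 116), (82, 114), (85, 115), (88, 116), (91, 116), (94, 114), (97, 102), (100, 70), (103, 113), (106, 136), (109, 139)]
scene [(-110, 71), (-107, 68), (-104, 76), (-101, 114), (-98, 146), (-95, 144), (-92, 142), (-89, 145), (-86, 182), (-83, 217), (-80, 217), (-77, 216), (-74, 110), (-71, 71), (-68, 122), (67, 179), (70, 93), (73, 109), (76, 196), (79, 215), (82, 213), (85, 184), (88, 166), (91, 168), (94, 171), (97, 171), (100, 170), (103, 165), (106, 162), (109, 151)]
```

Both ends measure about ±85 mm from the cradle's centre, so the bar is centred, and the knob stands at about 2.72 rad. Handing in.

```bash
python3 -c "
from rig import r
print(r.sign_off())"
```

```text
the job is handed in; nothing more can be done
None
```

I handed the job in with the bar lying centred in both cradle saddles, the knob loosened to about 2.7 rad, and the bystanders not touched; the sign-off returned no verdict.

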